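# Release a kit carrier's two-catch gate and hold it wide open

## Robot

A 6-joint arm with a two-finger parallel gripper is mounted at the origin on a cart in front of the work surface, level with it; the furniture and walls round the work are solid. World frame = base frame: x ahead of the robot, y to its left, z up, the work surface at z = 0. Lengths are in m, angles in rad, forces in N, time in s.
With the tool pointing down it reaches from about 0.325 to 0.775 m from the base axis. Payload 5.5 kg.
Tool frame: the origin (TCP) lies between the finger pads, 19 mm behind the fingertips; this is the grasp point; z points along the fingers, y is the line along which they close (so a half turn about z gives the same grasp; the last joint's range is limited). The gripper opens to 88 mm and grips with 3 to 60 N. Pads are 20 mm wide; open, the fingers measure 115 mm over their backs; the gripper's body (75 mm by 178 mm) begins 61 mm behind the grasp point.
Start: joints at [-1.19, 0.091, 1.231, -0, 1.82, -0.057], TCP at [0.254, -0.543, 0.241] pointing down, gripper open.
Joint ranges: [-2.87, 2.87], [-0.86, 2.18], [0.17, 2.46], [-1.51, 4.65], [0.06, 2.69], [-2.65, 2.65]. Speed limits (rad/s): [2.57, 2.57, 3.01, 3.14, 3.14, 3.14].

## Interface

Orientations are given as a unit quaternion [w, x, y, z].
In Python, from bench import * gives the robot as it stands. Calls block until the motion is done:
- move_to(position, orientation): joint-space move of the TCP to a pose.
- move_l(position, speed=0.15, orientation=None): straight line of the TCP; orientation=None keeps the orientation; speed is the mean speed in m/s.
- movej(angles): joint-space move.
- gripper_open() and close(): open the fingers fully, or close them until they stop; the grip force is fixed at half the most.
- hold(seconds).
- inverse_kinematics(position, orientation): joint angles nearest the present ones, or None.
- state(): the state.
- get_image(name): name is "side" or "top"; returns a dict with "frame" (480x640x3 uint8, blue, green, red), "depth" (480x640 float32, m along the optical axis (not along the pixel's ray), 0 where there is no reading), "camera_matrix" (3x3 intrinsics, pixels), "view" (4x4, takes a point from world to camera coordinates). Camera axes: x right, y up, looking along -z (the intrinsics and any distortion apply to the point x, -y, -z); pixel columns grow to the right and rows downward; lengths in m; the calibration is good to about 2 mm. A picture is of the moment at which its call begins.
A pose or a line that the arm cannot do raises IKError and nothing moves.
- job_done(): hands the job in; it is judged then, once.
The state is a dict: "time": time; "joint_pos": joint angles; "dq": joint speeds; "joint_torque": joint torques, N m; "ee_pos": TCP position; "ee_rot": TCP orientation; "ft_force": force on the tool from outside, world axes, zero at the start; "moment": the same for the moment, N m; "finger_gap": finger opening in m; "finger_force": force on a finger pad.
Only numpy, scipy, OpenCV 4.12 (cv2) and the standard library are available. Lean on these libraries where they do the work, as an engineer would, in place of code of your own. Each camera call takes 0.05 s, during which the arm holds its last target. There are 200 camera calls.

## Task

I want to take the mould inserts out of the wire carrier through its gate, and the gate is sprung shut. First pinch the latch on the corner post, so that the gate springs out a little onto its safety catch, and let the latch go; then take the gate by its handle, squeezing the safety lever in it, swing the gate out past its detent and hold it for me wide open, at least square to the carrier's front. Keep hold of the handle: you finish holding the gate there, with the inserts and the parts standing around left as they are.

Things in the scene. Friction and masses are not known exactly. Their poses are not given: they have to be found in the camera images.
- carrier: Open-topped wire carrier bolted to the bench, never moves: base plate 166 x 250 x 12 mm, wire walls 94 mm high on three sides, wire gate in the front. Origin: on the bench, 11 mm to -y of the plate's middle. x runs from gate to back wall, y along the front from latch post to hinge post (hinge always at +y), z up. The shut gate lies in the plane x = -75 mm.
- post_latch (a joint): Latch on the corner post at the gate's free end: dark housing with two upright tabs, 22 mm wide, z 100 to 150 mm, pinched together along carrier y; 26 mm over both free, 16 mm squeezed. The tab nearer the gate slides, the other is fixed. Value: slide towards -y, 0 to 0.010 m; the bolt frees the gate beyond 0.006. Spring 3 N at the start, 8 N at full travel; springs back when let go.
- latch_grip (a point): Point between the latch's two tabs (midway when half squeezed), 138 mm above the bench, 12 mm below the tabs' tops; fixed to the carrier at (-85, -117, 138) mm. The housing below the tabs is 98 mm high; the gate's handle is 55 mm away.
- gate (a joint): Wire gate, 180 mm long. 0 = shut; grows as the free end swings out to carrier -x (clockwise from above), up to 1.75 rad; 1.57 is square. Latch released, a plunger pops it out to about 0.1 rad, onto the safety hook. A damped spring closes it: 0.09 Nm at 0, 0.32 at 1.5. A detent resists from 0.5 to 0.85 rad with up to 0.4 Nm more; let go beyond that, it falls back and parks at about 1.18.
- safety_catch (a joint): Squeeze lever in the gate's handle: a grey fixed bar 10 mm thick outside, a dark lever tab 5 mm thick behind it, both 24 mm wide, up to z 153 mm; pinched square to the gate, 30 mm over both free, 23 mm squeezed. Value: lever tilt to the bar, 0 to 0.22 rad, pivot at z 89 mm; the hook is clear beyond 0.15. 2 to 6 N at the fingertips. Springs back; need not stay squeezed beyond 0.2 rad of gate.
- gate_grip (a point): Point in the middle of the gate's handle between bar and lever, 140 mm above the bench, 13 mm below their tops; turns with the gate, 135 mm from the hinge axis; at (-74, -35, 140) mm in the carrier's frame when the gate is shut.
- gate_hinge (a point): Point on the gate's vertical hinge axis, 140 mm above the bench; at (-75, 100, 140) mm in the carrier's frame.
- core_insert: Steel insert with a raised core, 50 x 55 x 40 mm, standing loose in the carrier; origin under its middle. To be left alone.
- cavity_insert: Steel insert with a pocket, 42 x 60 x 28 mm, loose in the carrier; origin under its middle. To be left alone.
- slide_insert: Flat steel insert, 30 x 70 x 20 mm, loose in the carrier; origin under its middle. To be left alone.
- guide_pillar: Steel guide pillar standing upright on the bench to the right of the carrier, 28 mm across, 115 mm high; origin under its foot. To be left alone.
- guide_bush: Bronze flanged guide bush standing on the bench to the left, 39 mm across, 42 mm high; origin under its foot. To be left alone.
- die_spring: Coil die spring standing on the bench to the right, 29 mm across, 45 mm high; origin under its foot. To be left alone.

How it is judged:
By the outcome, as a careful person would: the job done as asked, in the order asked, and still so for the second after the job is handed in, while the arm keeps its last pose, push and grip.
It also fails if it takes over 43 s, if anything falls off the work surface, if the arm or the gripper's body presses on something with over 40 N, if the wrist force passes 120 N, or if a joint passes its speed limit or range.

## Working session

There is one attempt and no reset: what is moved stays moved. The work goes in short steps, each a Python script; the robot and the scene stay as the last script left them, time stands still between calls to the robot, and variables do not carry over. Pictures are saved under pics/ and viewed, at most 10 in all, crops included, and the job is handed in when it is done.

```bash
mkdir -p pics; ls; python3 - <<'E'
from bench import *
import cv2,numpy as np
for n in("top","side"):
    d=get_image(n); cv2.imwrite(f"pics/{n}0.png",d["frame"]); np.savez(f"pics/{n}0.npz",**{k:d[k] for k in("frame","depth","camera_matrix","view")})
    print(n,d["camera_matrix"].tolist(),np.round(np.linalg.inv(d["view"]),3).tolist(),[k for k in d])
s=state();print(s["time"],s["ee_rot"],s["ee_pos"])
E
```

```text
pics
top [[443.6145761238034, 0.0, 319.4600781932557], [0.0, 443.6145761238034, 237.00784678748334], [0.0, 0.0, 1.0]] [[-0.083, 0.971, -0.222, 0.426], [-0.997, -0.08, 0.021, 0.086], [0.003, 0.223, 0.975, 1.105], [0.0, 0.0, 0.0, 1.0]] ['frame', 'depth', 'camera_matrix', 'view']
side [[480.85289824211526, 0.0, 326.3920078739649], [0.0, 480.85289824211526, 242.32071874896008], [0.0, 0.0, 1.0]] [[0.965, 0.136, -0.226, 0.419], [-0.262, 0.573, -0.776, -0.723], [0.024, 0.808, 0.588, 0.736], [0.0, 0.0, 0.0, 1.0]] ['frame', 'depth', 'camera_matrix', 'view']
0.1 [-8.59493638e-04  9.76140093e-01  2.17139942e-01 -1.57247108e-04] [ 0.25428334 -0.54319989  0.2403106 ]
```

View pics/top0.png

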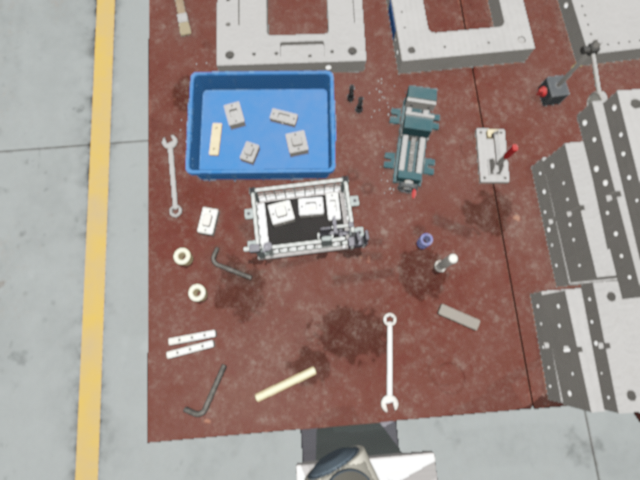

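View pics/side0.png

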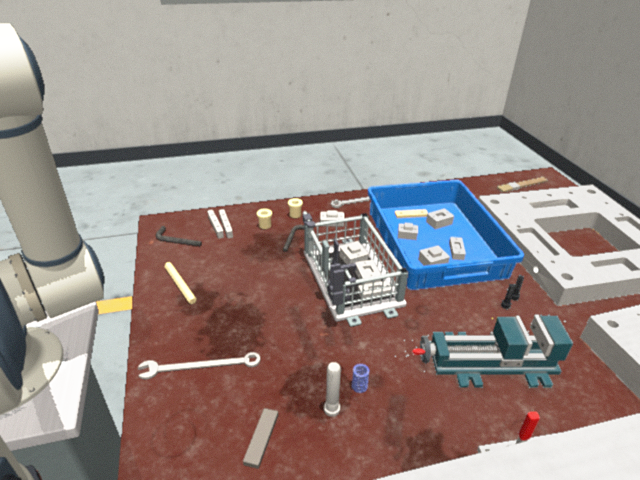

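The top view shows the carrier at about (305,218). Its gate faces the robot, with the latch near (360,238) and the handle near (328,236). The side view shows the latch at about (335,275). Next I'll build a point cloud to fit the carrier pose.

```bash
cat > h.py <<'E'
import numpy as np,cv2
def cloud(d):
    K,V,Z=d["camera_matrix"],d["view"],d["depth"]
    v,u=np.indices(Z.shape); 
    P=np.stack([(u-K[0,2])/K[0,0]*Z,-(v-K[1,2])/K[1,1]*Z,-Z,np.ones_like(Z)],-1)
    W=(P@np.linalg.inv(V).T)[...,:3]; W[Z<=0]=np.nan
    return W
def project(d,p):
    c=d["view"]@np.append(p,1); q=d["camera_matrix"]@np.array([c[0],-c[1],-c[2]]); return q[:2]/q[2]
E
python3 - <<'E'
from h import *
out=[]
for n,(r0,r1,c0,c1) in {"top":(165,270,230,380),"side":(200,330,290,420)}.items():
    d=np.load(f"pics/{n}0.npz"); W=cloud(d); c=W[r0:r1,c0:c1].reshape(-1,3); col=d["frame"][r0:r1,c0:c1].reshape(-1,3)
    print(n,"bench z",np.nanmedian(W[280:310,300:330,2]) if n=="top" else np.nanmedian(W[390:420,300:320,2]))
    img=np.full((520,720,3),60,np.uint8); zb=np.full((520,720),-1.)
    for p,k in zip(c,col):
        if np.isnan(p).any() or p[2]<.02: continue
        x,y=p[:2]; i=int((0.62-x)*1800); j=int((0.30-y)*1800)
        if 2<=i<517 and 2<=j<717 and p[2]>zb[i,j]:
            zb[i-1:i+2,j-1:j+2]=p[2]; h=int(np.clip(p[2]/.16*170,0,179)); img[i-1:i+2,j-1:j+2]=cv2.cvtColor(np.uint8([[[h,255,255]]]),cv2.COLOR_HSV2BGR)[0,0]
    for t in np.arange(0.30,-.1,-.05): j=int((0.30-t)*1800); cv2.putText(img,f"{t:.2f}",(j,515),0,.4,(255,)*3); cv2.line(img,(j,490),(j,500),(255,)*3)
    for t in np.arange(0.6,.34,-.05): i=int((0.62-t)*1800); cv2.putText(img,f"{t:.2f}",(0,i),0,.4,(255,)*3)
    cv2.imwrite(f"pics/{n}_h.png",img)
    f=cv2.resize(d["frame"][r0:r1,c0:c1],None,fx=4,fy=4,interpolation=cv2.INTER_CUBIC); out.append(f[:520,:600])
H=max(o.shape[0] for o in out)
cv2.imwrite("pics/crop.png",cv2.resize(np.hstack([np.pad(o,((0,H-o.shape[0]),(0,0),(0,0))) for o in out]),None,fx=.71,fy=.71))
a=[cv2.imread(f"pics/{n}_h.png") for n in("top","side")]
cv2.imwrite("pics/hh.png",cv2.resize(np.vstack([x for x in a]),None,fx=.576,fy=.576))
E
```

```text
top bench z -0.0004294357106273683
side bench z -0.0015377837872373457
```

View pics/crop.png

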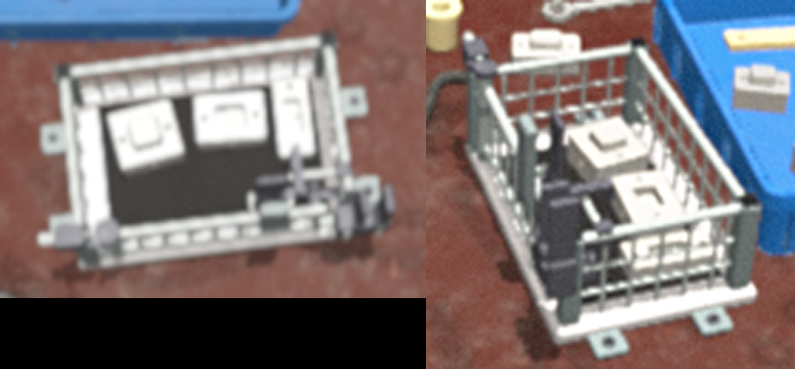

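View pics/hh.png

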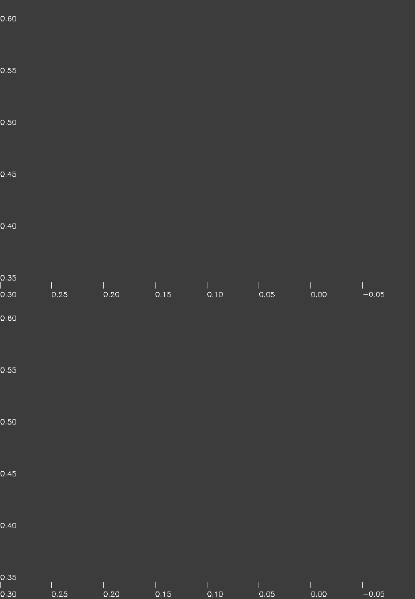

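The crop shows the gate along the near side: latch housing at crop (365,205), handle at about (275,205), hinge at about (105,235). The height map missed the carrier because it stands further out (x about 0.7), so I'll redo it with the right range.

```bash
python3 - <<'E'
from h import *
S=1900
tops=[]
for n,(r0,r1,c0,c1) in {"top":(165,270,230,380),"side":(200,330,290,420)}.items():
    d=np.load(f"pics/{n}0.npz"); W=cloud(d); c=W[r0:r1,c0:c1].reshape(-1,3); c=c[~np.isnan(c).any(1)]
    c=c[c[:,2]>.004]
    b=c[(abs(c[:,2]-.106)<.012)]; tops.append(b); print(n,len(c),len(b),c.min(0),c.max(0))
    if n=="top": x1,y1=np.percentile(b[:,0],98)+.06,np.percentile(b[:,1],98)+.07
    img=np.full((500,700,3),60,np.uint8); zb=np.full((500,700),-1.)
    for p in c[np.argsort(c[:,2])]:
        i,j=int((x1-p[0])*S),int((y1-p[1])*S)
        if 2<=i<498 and 2<=j<698:
            h=int(np.clip(p[2]/.16*170,0,179)); img[i-1:i+2,j-1:j+2]=cv2.cvtColor(np.uint8([[[h,255,255]]]),cv2.COLOR_HSV2BGR)[0,0]
    for t in np.arange(-.2,.4,.05):
        j=int((y1-t)*S); cv2.putText(img,f"{t:.2f}",(j,495),0,.4,(255,)*3); cv2.line(img,(j,470),(j,480),(255,)*3)
    for t in np.arange(.4,1,.05): cv2.putText(img,f"{t:.2f}",(0,int((x1-t)*S)),0,.4,(255,)*3)
    cv2.imwrite(f"pics/{n}_h2.png",img)
cv2.imwrite("pics/hh2.png",cv2.resize(np.vstack([cv2.imread(f"pics/{n}_h2.png") for n in("top","side")]),None,fx=.6,fy=.6))
E
```

```text
top 8762 994 [ 0.5888423  -0.09729317  0.00400135] [0.89043247 0.29136645 0.15636876]
side 10149 673 [ 0.60871231 -0.05303238  0.00400284] [1.0082765  0.43777329 0.15378922]
```

View pics/hh2.png

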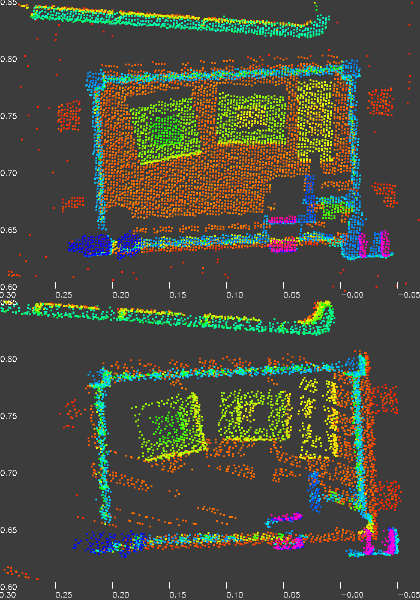

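Both clouds agree: latch tabs at about (0.645, -0.008/-0.027), handle bar and lever at about (0.638/0.66, 0.06), hinge corner near (0.64, 0.20). Now the pose fit, checking the distances between points against the given geometry.

```bash
python3 - <<'E'
from h import *
B={"top":(165,270,230,380),"side":(200,330,290,420)}
for n,(r0,r1,c0,c1) in B.items():
    d=np.load(f"pics/{n}0.npz"); c=cloud(d)[r0:r1,c0:c1].reshape(-1,3); c=c[~np.isnan(c).any(1)]
    rail=c[(c[:,2]>.09)&(c[:,2]<.12)&(c[:,0]>.76)&(c[:,0]<.81)&(c[:,1]>.01)&(c[:,1]<.2)]
    g=c[(c[:,2]>.09)&(c[:,2]<.115)&(c[:,0]>.625)&(c[:,0]<.66)&(c[:,1]>.085)&(c[:,1]<.165)]
    yaws=[]
    for r in(rail,g):
        vx,vy,x0,y0=cv2.fitLine(r[:,:2].astype(np.float32),cv2.DIST_HUBER,0,.001,.001).ravel(); s=np.sign(vy); yaws.append(np.arctan2(-vx*s,vy*s))
    yaw=yaws[0]; R=np.array([[np.cos(yaw),-np.sin(yaw)],[np.sin(yaw),np.cos(yaw)]])
    q=np.c_[c[:,:2]@R,c[:,2]]  # carrier-aligned
    t=q[(c[:,2]>.135)&(c[:,2]<.16)&(c[:,0]<.72)]; wy=(t@np.eye(3))[:,1]
    print(n,"yaws",np.round(yaws,4),"rails zmed",np.median(rail[:,2]),"backrail x'",np.median((rail[:,:2]@R)[:,0]),"gate x'",np.median((g[:,:2]@R)[:,0]))
    lab=cv2.partition if 0 else None
    from scipy.cluster.hierarchy import fcluster,linkage
    L=fcluster(linkage(t[:,:2]),.006,"distance")
    for k in set(L):
        m=t[L==k]
        if len(m)>5: print("  cl",len(m),"x",np.round(np.percentile(m[:,0],[2,98]),4),"y",np.round(np.percentile(m[:,1],[2,98]),4),"z",np.round(m[:,2].max(),3))
    o=q[(c[:,2]>.006)&(c[:,2]<.016)&(c[:,0]<.80)]; print("  plate x",np.round(np.percentile(o[:,0],[.5,99.5]),4),"y",np.round(np.percentile(o[:,1],[.5,99.5]),4))
    hi=q[(c[:,2]>.1)&(c[:,2]<.135)&(c[:,1]>.17)&(c[:,0]<.67)]; print("  hinge blob",len(hi),np.round(np.percentile(hi,[2,98],axis=0),4).tolist())
    bl=q[(c[:,2]>.06)&(c[:,0]>.665)&(c[:,0]<.73)&(c[:,1]>.01)&(c[:,1]<.1)]; print("  inner obj",np.round(np.percentile(bl,[2,98],axis=0),4).tolist())
E
```

```text
top yaws [0.0428 0.0492] rails zmed 0.0933256160090572 backrail x' 0.7917883489353655 gate x' 0.6466439879470642
  cl 37 x [0.6275 0.6478] y [-0.0698 -0.0632] z 0.153
  cl 32 x [0.6272 0.6467] y [-0.05  -0.044] z 0.153
  cl 42 x [0.6605 0.6649] y [0.0116 0.0342] z 0.156
  cl 60 x [0.6351 0.645 ] y [0.0126 0.0344] z 0.155
  plate x [0.6395 0.8036] y [-0.0732  0.2143]
  hinge blob 197 [[0.6368, 0.1492, 0.1043], [0.6556, 0.2091, 0.1174]]
  inner obj [[0.6659, -0.0169, 0.0911], [0.7, 0.0028, 0.106]]
side yaws [0.0457 0.0154] rails zmed 0.09208705087487234 backrail x' 0.7938821541687159 gate x' 0.6484706642547594
  cl 67 x [0.6295 0.6502] y [-0.0571 -0.0492] z 0.15
  cl 81 x [0.6294 0.6489] y [-0.0762 -0.0673] z 0.152
  cl 70 x [0.6373 0.646 ] y [0.0051 0.0284] z 0.153
  cl 45 x [0.6626 0.6674] y [0.005  0.0275] z 0.154
  plate x [0.6277 0.805 ] y [-0.0803  0.3921]
  hinge blob 137 [[0.6382, 0.1424, 0.1018], [0.6588, 0.203, 0.1155]]
  inner obj [[0.6663, -0.0188, 0.0891], [0.7025, 0.0106, 0.1505]]
```

```bash
cat >> h.py <<'E'
from scipy.spatial.transform import Rotation as Rn
YAW=.044; O=np.array([.7210,.0869])
def w(x,y,z):
    c,s=np.cos(YAW),np.sin(YAW); return [O[0]+c*x-s*y,O[1]+s*x+c*y,z]
def quat(a):  # tool down, closing axis (tool y) at world angle a
    y=np.array([np.cos(a),np.sin(a),0]); z=np.array([0,0,-1.]); 
    return Rn.from_matrix(np.c_[np.cross(y,z),y,z]).as_quat()[[3,0,1,2]].tolist()
H=(-.075,.100)
def handle(th,dx=0,z=.140,r=.135):  # dx: along gate normal (carrier +x when shut)
    v=np.array([.001+dx,-r]); c,s=np.cos(th),np.sin(th)
    return w(H[0]+c*v[0]+s*v[1],H[1]-s*v[0]+c*v[1],z)
E
python3 - <<'E'
from bench import *
from h import *
A=YAW+np.pi/2
print("latch",w(-.085,-.1195,.138),"handle",handle(0),handle(1.66))
for f in(0,np.pi):
    for nm,p,a in [("latch",w(-.085,-.1195,.138),A),("latchup",w(-.085,-.1195,.24),A)]+[(t,handle(t),YAW-t) for t in(.1,.5,1,1.4,1.66)]:
        q=inverse_kinematics(p,quat(a+f)); print(nm,None if q is None else np.round(q,2))
q=quat(A)
# choose the flip nearest current
c=[(abs(np.array(inverse_kinematics(w(-.085,-.1195,.24),quat(A+f)))-state()["joint_pos"]).max(),f) for f in(0,np.pi)]
f=min(c)[1]; move_to(w(-.085,-.1195,.24),quat(A+f)); move_l(w(-.085,-.1195,.165),.1)
d=get_image("side"); e=get_image("top"); s=state(); print(f,s["time"],s["ee_pos"],s["ft_force"])
a=cv2.resize(d["frame"][150:330,270:430],None,fx=2.5,fy=2.5); b=cv2.resize(e["frame"][170:290,270:430],None,fx=2.5,fy=2.5)
cv2.imwrite("pics/g1.png",np.hstack([a,np.pad(b,((0,150),(0,0),(0,0)))]))
for n,dd in(("side",d),("top",e)): np.savez(f"pics/{n}1.npz",**{k:dd[k] for k in("frame","depth","camera_matrix","view")})
E
```

```text
latch [np.float64(0.6413385703092381), np.float64(-0.0362231360046673), 0.138] handle [np.float64(0.6486111235855481), np.float64(0.04867892503535241), 0.14] [np.float64(0.5067667237336961), np.float64(0.1886057196418029), 0.14]
latch [-0.11  0.21  1.28 -0.    1.65 -1.72]
latchup [-0.11  0.21  1.11 -0.    1.83 -1.72]
0.1 [ 0.02  0.19  1.3  -0.    1.65  0.08]
0.5 [ 0.05  0.06  1.44 -0.    1.64  0.5 ]
1 [ 0.13 -0.06  1.56 -0.    1.64  1.09]
1.4 [ 0.23 -0.09  1.59 -0.    1.64  1.58]
1.66 [ 0.29 -0.06  1.57 -0.    1.64  1.91]
latch [-0.11  0.21  1.28 -0.    1.65  1.42]
latchup [-0.11  0.21  1.11 -0.    1.83  1.42]
0.1 None
0.5 [ 0.05  0.06  1.44 -0.    1.64 -2.64]
1 [ 0.13 -0.06  1.56 -0.    1.64 -2.05]
1.4 [ 0.23 -0.09  1.59 -0.    1.64 -1.56]
1.66 [ 0.29 -0.06  1.57 -0.    1.64 -1.23]
3.141592653589793 3.375 [ 0.64181758 -0.036286    0.16632655] [-0.16507966  0.19713591  0.37075637]
```

View pics/g1.png

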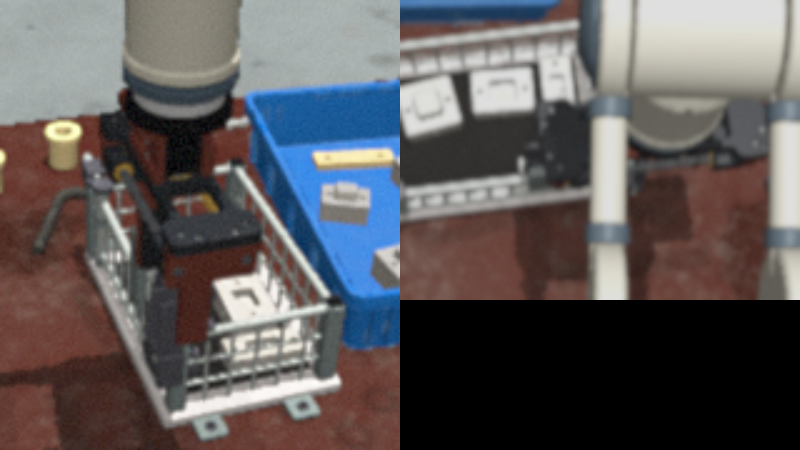

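The fingers straddle the tabs. The side crop shows the near finger at about (195,300) and a tab at about (165,290). I'll measure the finger positions in the same cloud to calibrate out the camera bias.

```bash
python3 - <<'E'
from h import *
c,s=np.cos(YAW),np.sin(YAW); R=np.array([[c,-s],[s,c]])
for n in("side","top"):
    d=np.load(f"pics/{n}1.npz"); d0=np.load(f"pics/{n}0.npz"); W=cloud(d)
    m=(abs(d["depth"]-d0["depth"])>.01)&(W[...,2]>.135)&(W[...,2]<.225)
    q=W[m]; q=np.c_[(q[:,:2]-O)@R,q[:,2]]*1000
    q=q[(abs(q[:,0]+85)<80)&(abs(q[:,1]+119)<110)]
    for z0,z1 in((140,160),(160,180),(180,200),(200,225)):
        t=q[(q[:,2]>=z0)&(q[:,2]<z1)]
        if len(t)<8: print(n,z0,len(t)); continue
        from scipy.cluster.hierarchy import fcluster,linkage
        L=fcluster(linkage(t[:,:2]),7,"distance")
        for k in set(L):
            a=t[L==k]
            if len(a)>8: print(n,z0,len(a),np.round(np.percentile(a,[3,50,97],axis=0)[:,:2].T,1).tolist())
E
```

```text
side 140 39 [[-95.3, -91.3, -83.6], [-78.3, -76.2, -68.2]]
side 140 63 [[-95.3, -85.6, -73.7], [-174.7, -172.9, -167.2]]
side 160 106 [[-95.2, -84.6, -73.3], [-175.8, -173.3, -169.3]]
side 160 46 [[-95.8, -92.4, -87.3], [-79.2, -75.7, -68.1]]
side 180 104 [[-95.6, -85.9, -74.1], [-178.2, -175.7, -168.0]]
side 180 56 [[-95.7, -92.3, -76.6], [-78.2, -75.3, -65.8]]
side 200 36 [[-95.6, -85.0, -74.4], [-179.3, -177.7, -173.8]]
side 200 37 [[-94.2, -88.1, -80.3], [-77.0, -75.7, -73.1]]
top 140 4
top 160 1
top 180 3
top 200 1
```

The finger's inner face reads -75.7 mm against -75.6 expected, so the side camera is unbiased here. I'll move the origin onto the side-camera fit and pinch the latch.

```bash
sed -i 's/^YAW=.*/YAW=.044; O=np.array([.7225,.0847])/' h.py; python3 - <<'E'
from bench import *
from h import *
def rep(t): s=state(); print(t,round(s["time"],2),np.round(s["ee_pos"],4),"gap",round(s["finger_gap"],4),s["finger_force"],np.round(s["ft_force"],1))
p=lambda z:w(-.085,-.120,z)
move_l(p(.165),.1); move_l(p(.138),.06); rep("down"); close(); rep("closed"); hold(.7); rep("held"); 
d=get_image("side"); np.savez("pics/side2.npz",**{k:d[k] for k in("frame","depth","camera_matrix","view")})
W=cloud(d); q=W[(W[...,2]>.125)&(W[...,2]<.16)]; q=q[(q[:,1]>.02)&(q[:,1]<.09)&(q[:,0]<.72)&(q[:,0]>.58)]
c,s=np.cos(YAW),np.sin(YAW); q2=(q[:,:2]-O)@np.array([[c,-s],[s,c]])*1000
for nm in("x","y"): print(nm,np.percentile(q2[:,"xy".index(nm)],[2,25,50,75,98]).round(1))
E
```

```text
down 4.22 [ 0.6427 -0.0389  0.1376] gap 0.0878 0.0 [ 0.3 -0.3 -0.4]
closed 5.35 [ 0.6428 -0.0366  0.138 ] gap 0.0147 30.009101629257202 [-0.3  7.7  0.1]
held 6.05 [ 0.6428 -0.0366  0.138 ] gap 0.0152 30.009417235851288 [0.3 7.5 0.4]
x [-101.4 -100.1  -98.7  -95.7  -93. ]
y [-45.5 -43.4 -42.3 -34.3 -21.2]
```

The gap is 15 mm and the handle bar has come out about 13 mm, so the latch is squeezed and the gate has popped. The equilibrium puts O_y at about 0.0866. Now I'll let the latch go, retreat and measure the gate.

```bash
sed -i 's/^YAW=.*/YAW=.044; O=np.array([.7225,.0866])/' h.py; python3 - <<'E'
from bench import *
from h import *
from scipy.cluster.hierarchy import fcluster,linkage
gripper_open(); s=state(); p=list(s["ee_pos"]); p[2]=.235; move_l(p,.15)
move_to(w(-.16,-.12,.24),quat(YAW-.1))
d=get_image("side"); np.savez("pics/side3.npz",**{k:d[k] for k in("frame","depth","camera_matrix","view")})
W=cloud(d); q=W[(W[...,2]>.135)&(W[...,2]<.16)]; q=q[(q[:,1]>-.08)&(q[:,1]<.12)&(q[:,0]<.72)&(q[:,0]>.58)]
c,s=np.cos(YAW),np.sin(YAW); q2=(q[:,:2]-O)@np.array([[c,-s],[s,c]])*1000
L=fcluster(linkage(q2),6,"distance")
for k in set(L):
    a=q2[L==k]
    if len(a)>8:
        vx,vy,x0,y0=cv2.fitLine(a.astype(np.float32),2,0,.01,.01).ravel()
        print(len(a),np.percentile(a,[2,50,98],axis=0).T.round(1).tolist(),"line vs y",round(np.arctan(vx/vy),3))
s=state();print(s["time"],s["ee_pos"],s["ft_force"])
cv2.imwrite("pics/g3.png",cv2.resize(d["frame"][130:340,250:430],None,fx=2.8,fy=2.8))
E
```

```text
67 [[-95.8, -86.0, -75.0], [-110.1, -107.4, -103.8]] line vs y -1.559
82 [[-95.9, -86.5, -76.1], [-129.9, -127.6, -121.5]] line vs y -1.523
65 [[-101.5, -97.5, -92.3], [-47.6, -42.8, -24.4]] line vs y 0.045
26 [[-76.8, -74.3, -70.7], [-48.5, -46.3, -33.8]] line vs y 0.088
9.475 [ 0.56794078 -0.04028745  0.23949852] [ 0.42266133  0.86746371 -0.33050637]
```

View pics/g3.png

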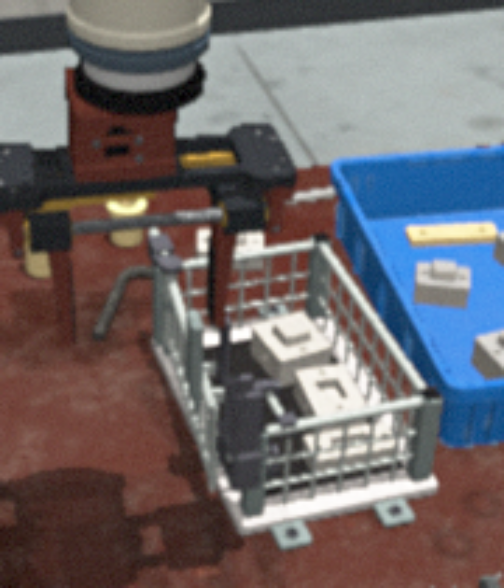

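The latch tabs have sprung back to 26 mm over both, and the gate rests at about 0.1 rad with the handle centre near (-86,-36). In the crop the handle is at about (245,420), clear of the gripper. Next I'll grip the handle.

```bash
python3 - <<'E'
from bench import *
from h import *
def rep(t): s=state(); print(t,round(s["time"],2),np.round(s["ee_pos"],4),"gap",round(s["finger_gap"],4),round(s["finger_force"],1),np.round(s["ft_force"],1))
P=lambda z:handle(.1,-.002,z,.1355)
move_to(P(.24),quat(YAW-.1)); 
for z in(.175,.155,.140):
    move_l(P(z),.1); rep(z)
    if abs(np.array(state()["ft_force"])).max()>6: print("contact"); raise SystemExit
close(); hold(.3); rep("closed"); print("target",np.round(P(.14),4))
E
```

```text
0.175 10.79 [0.6348 0.0478 0.1759] gap 0.0876 0.0 [0.3 0.7 0.9]
0.155 11.14 [0.6342 0.048  0.1543] gap 0.0877 0.0 [0.1 0.4 0.5]
0.14 11.44 [0.6342 0.048  0.1392] gap 0.0877 0.0 [-0.6 -0.1  1.1]
closed 12.77 [0.6342 0.0478 0.14  ] gap 0.0222 28.9 [-4.8 -1.7  2.4]
target [0.6346 0.048  0.14  ]
```

Gap is 22 mm, so the lever is squeezed. Now the swing along the arc, in small steps with monitoring.

```bash
python3 - <<'E'
from bench import *
from h import *
def rep(t): s=state(); print(round(t,2),round(s["time"],2),np.round(s["ee_pos"],4),"gap",round(s["finger_gap"],4),np.round(s["ft_force"],1),np.round(s["moment"],2))
for t in np.r_[np.linspace(.2,1.6,10),1.66]:
    move_l(handle(t,-.002,.14,.1355),.06,quat(YAW-t)); rep(t)
    if np.linalg.norm(state()["ft_force"])>30: print("high force"); break
hold(.4); rep(9)
d=get_image("side"); e=get_image("top")
a=cv2.resize(d["frame"][130:340,230:430],None,fx=2,fy=2); b=cv2.resize(e["frame"][150:360,180:380],None,fx=2,fy=2)
cv2.imwrite("pics/g4.png",np.hstack([a,b]))
np.savez("pics/side4.npz",**{k:d[k] for k in("frame","depth","camera_matrix","view")})
E
```

```text
0.2 13.14 [0.6214 0.0492 0.1401] gap 0.0224 [-2.  -3.6  0.9] [-0.45  0.02  0.3 ]
0.36 13.64 [0.6007 0.054  0.1401] gap 0.0219 [-3.5 -5.   1.3] [-0.6   0.18  0.4 ]
0.51 14.14 [0.581  0.0619 0.1401] gap 0.0221 [-4.  -5.5  0.6] [-0.79  0.35  0.37]
0.67 14.64 [0.5629 0.0727 0.14  ] gap 0.0226 [-5.9 -7.1  1.9] [-0.97  0.55  0.43]
0.82 15.14 [0.5467 0.0865 0.14  ] gap 0.0222 [-7.3 -5.4  5.9] [-1.06  0.77  0.32]
0.98 15.64 [0.5325 0.1029 0.14  ] gap 0.0222 [-8.3 -4.2  8.2] [-0.97  1.19  0.22]
1.13 16.14 [0.5213 0.1209 0.14  ] gap 0.0222 [-9.5 -4.7  2.6] [-1.01  1.27  0.23]
1.29 16.64 [0.5129 0.1405 0.14  ] gap 0.022 [-9.7 -4.1  4.7] [-0.91  1.47  0.25]
1.44 17.14 [0.5077 0.1613 0.14  ] gap 0.0222 [-11.4  -3.7   4.1] [-0.83  1.61  0.09]
1.6 17.64 [0.5058 0.1826 0.14  ] gap 0.0219 [-11.5  -3.    5.2] [-0.68  1.69 -0.  ]
1.66 17.93 [0.5059 0.1909 0.14  ] gap 0.0215 [-11.1  -1.7   4.8] [-0.62  1.73 -0.03]
9 18.32 [0.5059 0.1907 0.14  ] gap 0.0222 [-11.   -0.9   5.8] [-0.53  1.7   0.06]
```

View pics/g4.png

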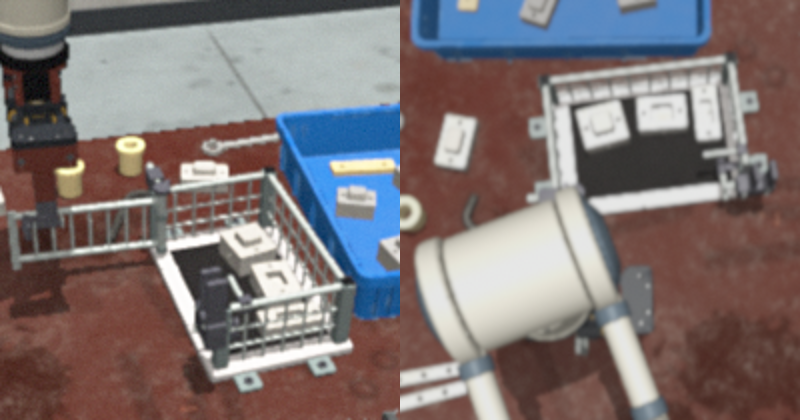

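The gate stands out square from the carrier's front, held at (45,215) in the side crop, with inserts and bushes undisturbed. I'll check the angle from the rail before handing in.

```bash
python3 - <<'E'
from bench import *
from h import *
d=np.load("pics/side4.npz"); W=cloud(d)[130:340,230:430].reshape(-1,3)
c,s=np.cos(YAW),np.sin(YAW); q=np.c_[(W[:,:2]-O)@np.array([[c,-s],[s,c]]),W[:,2]]
r=q[(q[:,2]>.03)&(q[:,2]<.115)&(q[:,0]<-.09)&(q[:,0]>-.26)&(abs(q[:,1]-.1)<.03)]
vx,vy,x0,y0=cv2.fitLine(r[:,:2].astype(np.float32),cv2.DIST_HUBER,0,.001,.001).ravel()
print(len(r),"gate angle",np.pi/2+np.arctan(vy/vx)*-1, "y at x=-.1,-.25",[y0+vy/vx*(x-x0) for x in(-.1,-.25)],state()["time"])
E
```

```text
872 gate angle 1.6486892 y at x=-.1,-.25 [np.float32(0.09952616), np.float32(0.11123377)] 18.425
```

```bash
python3 -c "
from bench import *
print(job_done())"
```

```text
the job is handed in; nothing more can be done
None
```

I pinched and released the latch, then swung the gate out by its handle with the lever squeezed; the arm is still holding it at about 1.65 rad (square is 1.57), handed in at 18.4 s with the inserts and, as far as the last pictures show, the parts around undisturbed.

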